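Open the capsule box by its hidden catch

TASK

The drawer of the wooden capsule box is locked by a hidden catch: one of the look-alike tiles in the sunk strip on top of the box. Feel along the strip with gentle fingertip presses until a tile gives and the drawer springs out, then put the closed fingers down behind the drawer's front and draw it fully open. Grasp and lift nothing, use no great force, and leave everything else standing where it is.

Things in the scene. Friction and masses are not known exactly. Their poses are not given: they have to be found in the camera images.
- capsule_box: wooden coffee-capsule box with one drawer, fixed to the table, 180 deep (x) x 300 wide (y), top at 100 mm. Origin: centre of its underside. x points from the drawer's front to the back, y to the left, z up. A strip of flush, look-alike wooden tiles, 132 long (y) x 46 mm wide (x), is sunk 3 mm into the middle of the top
- strip_mid (a point): middle of the sunk strip's surface, 97 mm above the table; fixed on the box, it does not tell where the catch is. The catch is one tile, 38 mm long (y) and as wide as the strip, centred on box x = 0 anywhere up to 40 mm left or right of this point; the other tiles are rigid
- catch (a joint): how far the catch is pressed, m: 0 flush with the strip, 0.006 at its stop. Sprung: 2 N to start, about 5 N at the stop; returns when let go. It gives only if the fingertip stands wholly on it, not on a neighbour too. Past 0.0035 it frees the drawer; hold it in till the drawer is out (under 1 s)
- drawer (a joint): how far the drawer is out along the box's -x, m: 0 shut and latched, 0.110 fully open (stop). Once freed, a spring pushes it out to about 0.055; from there it must be drawn (1 to 3 N) and stays where it is left
- drawer_lip (a point): middle of the top inner edge of the drawer's front panel, 98 mm above the table and 90 mm in front of the box's middle when shut; moves with the drawer. The panel is 16 mm thick, 298 wide, 92 tall, no handle. Sprung out, it leaves a gap of about 55 mm behind it, free down to the drawer's floor (12 mm above the table); capsules (27 mm tall) are fixed from 90 mm behind the panel
- mug_1: large mug with a diamond pattern, 78x110x90 mm, left of the box; loose bystander, leave alone. Origin: centre of its underside
- mill_1: dark wooden pepper mill, 58 mm across, 150 mm tall, right of the box; loose bystander, leave alone. Origin: centre of its underside
- spice_paprika: spice jar with a ribbed red lid, 43 mm across, 98 mm tall, right of the box; loose bystander, leave alone. Origin: centre of its underside
- mug_3: small white cup, 63x92x51 mm, right front; loose bystander, leave alone. Origin: centre of its underside
- capsule_1: red coffee capsule, 52 mm across, 27 mm tall, standing on the box's top in its rear left corner; loose bystander, leave alone. Origin: centre of its underside

How it is judged:
On the way, in this order (a step that is already met when the one before it is completed fails the run):
1. the hidden catch is pressed in far enough to free the drawer (value of joint catch above 0.0035 m), for 0.02 s.
2. the drawer has sprung out (value of joint drawer above 0.04 m), for 0.02 s.
At the end, for the whole second after the job is handed in: the drawer is out at least 95 of its 110 mm and at rest, the catch is let go, and every bystander is within 15 mm of where it stood (value of joint drawer above 0.095 m and velocity of joint drawer between -0.01 and 0.01 m/s and value of joint catch below 0.002 m and not (distance of mug_1 from where it was at the start of the episode above 0.015 m) and not (distance of mill_1 from where it was at the start of the episode above 0.015 m) and not (distance of spice_paprika from where it was at the start of the episode above 0.015 m) and not (distance of mug_3 from where it was at the start of the episode above 0.015 m) and not (distance of capsule_1 from where it was at the start of the episode above 0.015 m)); the robot touches nothing.
It fails at once if a bystander is moved, lifted or knocked over (more than 15 mm) (distance of any of mug_1, mill_1, spice_paprika, mug_3, capsule_1 from where it was at the start of the episode above 0.015 m).
It fails at once if the fingers straddle the drawer's front, as if to grasp it (x of the grasp point in the frame of drawer_lip between -0.014 and 0 m and y of the grasp point in the frame of drawer_lip between -0.15 and 0.15 m and z of the grasp point in the frame of drawer_lip below 0.013 m).
It fails at once if the fingers press on anything with more than 100 N (contact force between the fingers and anything else above 100 N).
It also fails if it takes over 61 s, if anything falls off the work surface, if the arm or the gripper's body presses on something with over 40 N, if the wrist force passes 120 N, or if a joint passes its speed limit or range.

ROBOT

A 6-joint arm with a two-finger parallel gripper is mounted at the origin on a cart in front of the work surface, level with it; the furniture and walls round the work are solid. World frame = base frame: x ahead of the robot, y to its left, z up, the work surface at z = 0. Lengths are in m, angles in rad, forces in N, time in s.
With the tool pointing down it reaches from about 0.2 to 0.875 m from the base axis. Payload 3.4 kg.
Tool frame: the origin (TCP) lies midway between the tips of the shut fingers; the grasp point (between the pads) lies 19 mm behind it (r.pinch_z is the distance from the TCP to the grasp point, in m); z points along the fingers, y is the line along which they close (so a half turn about z gives the same grasp; the last joint's range is limited). The gripper opens to 94 mm and grips with 3 to 60 N. Pads are 16 mm wide; open, the fingers measure 119 mm over their backs; the gripper's body (75 mm by 177 mm) begins 78 mm behind the grasp point.
Start: joints at [1.022, 0.276, 1.505, -0, 1.361, -0.121], TCP at [0.239, 0.523, 0.205] pointing down, gripper open.
Joint ranges: [-2.89, 2.89], [-0.75, 2.08], [0.22, 2.7], [-1.18, 4.32], [0.11, 2.71], [-2.7, 2.7]. Speed limits (rad/s): [2.57, 2.57, 3.14, 3.14, 3.14, 3.14].

INTERFACE

Orientations are given as a unit quaternion [w, x, y, z].
In Python, from plant import r gives the robot as it stands. Calls block until the motion is done:
- r.move_to(position, orientation): joint-space move of the TCP to a pose.
- r.move_l(position, rot=None, vel=0.15, guard=None): straight line of the TCP; rot=None keeps the orientation; vel is the mean speed in m/s. With guard (N) it stops when the force on the tool has changed by that much, and returns True; else False.
- r.movej(angles): joint-space move.
- r.gripper_to(opening, f_grip=None): finger opening in m; f_grip is the grip in N (None keeps the last); returns when the fingers have stopped.
- r.hold(seconds).
- r.inverse_kinematics(position, orientation): joint angles nearest the present ones, or None.
- r.snapshot(name): name is "side" or "top" or "wrist"; returns the picture (480x640x3 uint8, red, green, blue); there is no depth.
- r.get_calibration(name): a dict with "fx", "fy", "cx", "cy" (pixels), "position" and "orientation" of the camera in the world. Camera axes: x right, y down, z forward; pixel columns grow to the right and rows downward; lengths in m; the calibration is good to about 2 mm. The wrist camera is an equidistant fisheye: a pixel r from the principal point sees the ray r / f radians off the axis. A picture is of the moment at which its call begins: read the wrist's pose just before it. get_calibration takes no time and is no camera call; for the wrist camera it gives the pose at the moment of the call.
A pose or a line that the arm cannot do raises r.PlanningError and nothing moves.
- r.sign_off(): hands the job in; it is judged then, once.
Readings, each from a call of its own:
- r.get_t(): time.
- r.get_joints(): joint angles.
- r.get_dq(): joint speeds.
- r.get_joint_efforts(): joint torques, N m.
- r.get_ee_pos(): TCP position.
- r.get_tool_rot(): TCP orientation.
- r.get_wrist_force(): force on the tool from outside, world axes, zero at the start.
- r.get_torque(): the same for the moment, N m.
- r.get_opening(): finger opening in m.
- r.get_finger_force(): force on a finger pad.
Only numpy, scipy, OpenCV 4.12 (cv2) and the standard library are available. Lean on these libraries where they do the work, as an engineer would, in place of code of your own. Each camera call takes 0.05 s, during which the arm holds its last target. There are 200 camera calls.

## Working session

There is one attempt and no reset: what is moved stays moved. The work goes in short steps, each a Python script; the robot and the scene stay as the last script left them, time stands still between calls to the robot, and variables do not carry over. Pictures are saved under pics/ and viewed, at most 10 in all, crops included, and the job is handed in when it is done.

```bash
mkdir -p pics; python3 - <<'E'
from plant import r
import cv2
for n in("top","side"):
    cv2.imwrite(f"pics/{n}0.png",r.snapshot(n)[:,:,::-1]); print(n,r.get_calibration(n))
print(r.get_t(),r.get_tool_rot(),r.get_opening(),r.pinch_z)
E
```

```text
top {'fx': 593.5996281516335, 'fy': 593.5996281516335, 'cx': 322.98273151785196, 'cy': 242.99199249337366, 'position': array([0.42654069, 0.01737936, 1.43599169]), 'orientation': array([-0.03232252,  0.71237374, -0.69996949,  0.03900786])}
side {'fx': 564.3827272072547, 'fy': 564.3827272072547, 'cx': 316.1073978620307, 'cy': 238.58446156494566, 'position': array([-0.17804121, -1.01993399,  1.01429991]), 'orientation': array([-0.43154736,  0.84994405, -0.26509879,  0.14520548])}
0.1 [-2.58733851e-04  2.12269237e-01  9.77210907e-01 -7.39594816e-04] 0.09411454756853709 0.0188
```

View pics/top0.png

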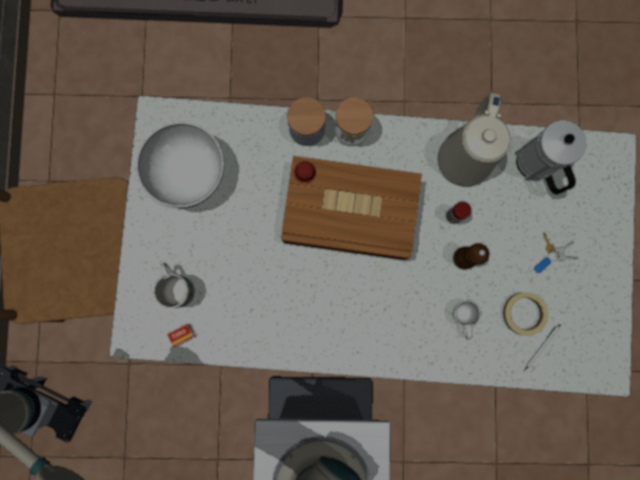

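View pics/side0.png

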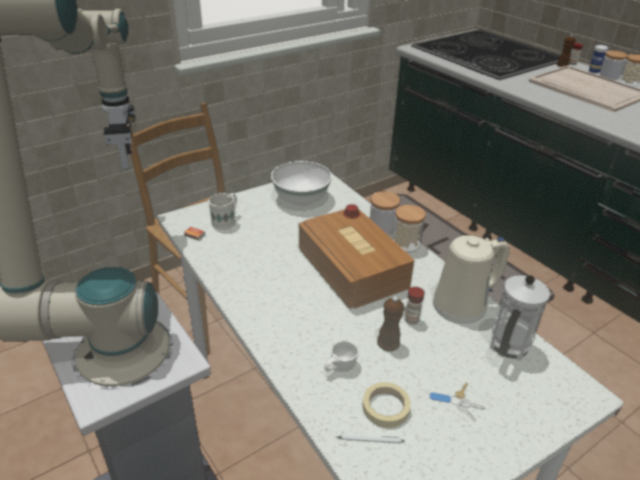

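The top view shows the box at about (352,207), with the pale strip from (323,199) to (382,207). The capsule is at the rear left (305,171), the mill and jar are to the right of the box, and the mug is on the left. Next I'll measure the strip pose.

```bash
cat > h.py <<'E'
from plant import r
import numpy as np, cv2
from scipy.spatial.transform import Rotation as R
def rot(q): return R.from_quat(np.roll(q,-1))
def cast(n,px,z):
    c=r.get_calibration(n); px=np.atleast_2d(px)
    d=np.c_[(px[:,0]-c["cx"])/c["fx"],(px[:,1]-c["cy"])/c["fy"],np.ones(len(px))]
    d=rot(c["orientation"]).apply(d); p=c["position"]
    return p+d*((z-p[2])/d[:,2])[:,None]
def rect(mask):
    cs,_=cv2.findContours(mask,cv2.RETR_EXTERNAL,cv2.CHAIN_APPROX_NONE)
    c=max(cs,key=cv2.contourArea); return cv2.minAreaRect(cast_c(c))
E
python3 - <<'E'
from h import *
def world_rect(n,m,z):
    cs,_=cv2.findContours(m,cv2.RETR_EXTERNAL,cv2.CHAIN_APPROX_NONE)
    c=max(cs,key=cv2.contourArea).reshape(-1,2)
    w=cast(n,c,z)[:,:2].astype(np.float32)
    return cv2.minAreaRect(w*1000)
im=cv2.imread("pics/top0.png"); hsv=cv2.cvtColor(im,cv2.COLOR_BGR2HSV)
print([list(map(int,hsv[y,x])) for x,y in((345,202),(330,199),(360,204),(377,206),(300,205),(400,190),(310,235),(270,205))])
k=np.ones((3,3),np.uint8)
roi=np.zeros(im.shape[:2],np.uint8); roi[185:225,310:395]=255
s=cv2.inRange(hsv,(10,40,150),(30,160,255))&roi
s=cv2.morphologyEx(s,cv2.MORPH_CLOSE,np.ones((5,5),np.uint8))
print("strip",world_rect("top",s,.097))
roi[:]=0; roi[150:265,275:430]=255
b=cv2.inRange(hsv,(0,70,40),(30,255,255))&roi
b=cv2.morphologyEx(b,cv2.MORPH_OPEN,k)
print("box",world_rect("top",b,.1))
si=cv2.imread("pics/side0.png"); h2=cv2.cvtColor(si,cv2.COLOR_BGR2HSV)
roi[:]=0; roi[222:262,330:385]=255
s2=cv2.inRange(h2,(10,40,150),(30,150,255))&roi
s2=cv2.morphologyEx(s2,cv2.MORPH_CLOSE,np.ones((5,5),np.uint8))
print("side strip",world_rect("side",s2,.097))
v=np.hstack([cv2.resize(im[185:225,310:395],None,fx=4,fy=4),cv2.resize(cv2.cvtColor(s[185:225,310:395],8),None,fx=4,fy=4)])
v2=np.hstack([cv2.resize(im[150:265,275:430],None,fx=2,fy=2),cv2.resize(cv2.cvtColor(b[150:265,275:430],8),None,fx=2,fy=2)])
v2=cv2.copyMakeBorder(v2,0,0,0,v.shape[1]-v2.shape[1],0)
cv2.imwrite("pics/m.png",np.vstack([v,v2]))
# others
for n,px,z in(("capsule",(305,171),.127),("mill",(480,253),.15),("jar",(462,210),.098),("mug1",(176,291),.09),("mug3",(466,313),.05),("jar_a",(307,107),.1),("jar_b",(353,115),.1)): print(n,cast("top",px,z).round(3))
E
```

```text
[[21, 90, 148], [20, 95, 147], [20, 97, 134], [19, 96, 135], [15, 150, 114], [14, 154, 101], [15, 154, 106], [70, 5, 149]]Traceback (most recent call last):
  File "<stdin>", line 13, in <module>
  File "<stdin>", line 4, in world_rect
ValueError: max() iterable argument is empty
```

```bash
sed -i '/^def rect/,$d' h.py; python3 - <<'E'
from h import *
def world_rect(n,m,z):
    cs,_=cv2.findContours(m,cv2.RETR_EXTERNAL,cv2.CHAIN_APPROX_NONE)
    c=max(cs,key=cv2.contourArea).reshape(-1,2)
    w=cast(n,c,z)[:,:2].astype(np.float32)
    return cv2.minAreaRect(w*1000)
im=cv2.imread("pics/top0.png"); hsv=cv2.cvtColor(im,cv2.COLOR_BGR2HSV)
k=np.ones((3,3),np.uint8); k5=np.ones((5,5),np.uint8)
roi=np.zeros(im.shape[:2],np.uint8); roi[185:225,310:395]=255
s=cv2.inRange(hsv,(8,40,95),(32,126,255))&roi
s=cv2.morphologyEx(s,cv2.MORPH_CLOSE,k5)
print("strip",world_rect("top",s,.097))
roi[:]=0; roi[150:265,275:430]=255
b=cv2.inRange(hsv,(0,70,80),(30,255,255))&roi
b=cv2.morphologyEx(b,cv2.MORPH_OPEN,k)
print("box",world_rect("top",b,.1))
si=cv2.imread("pics/side0.png"); h2=cv2.cvtColor(si,cv2.COLOR_BGR2HSV)
roi[:]=0; roi[222:262,330:385]=255
print(h2[240,357],h2[260,325])
s2=cv2.inRange(h2,(8,40,95),(32,126,255))&roi
s2=cv2.morphologyEx(s2,cv2.MORPH_CLOSE,k5)
try: print("side strip",world_rect("side",s2,.097))
except Exception as e: print(e)
for n,px,z in(("capsule",(305,171),.127),("mill",(480,253),.15),("jar",(462,210),.098),("mug1",(176,291),.09),("mug3",(466,313),.05),("jar_a",(307,107),.1),("jar_b",(353,115),.1)): print(n,cast("top",px,z).round(3))
f=lambda a:cv2.resize(a,None,fx=4,fy=4)
v=np.hstack([f(im[185:225,310:395]),f(cv2.cvtColor(s[185:225,310:395],8))])
v2=np.hstack([cv2.resize(x,None,fx=2,fy=2) for x in(im[150:265,275:430],cv2.cvtColor(b[150:265,275:430],8))])
v2=cv2.copyMakeBorder(v2,0,0,0,v.shape[1]-v2.shape[1],0)
cv2.imwrite("pics/m.png",np.vstack([v,v2]))
E
```

```text
strip ((657.5017700195312, -57.84284973144531), (135.0386505126953, 49.03420639038086), 83.0399169921875)
box ((647.30224609375, -57.640411376953125), (299.134521484375, 195.8343048095703), 83.03898620605469)
[ 21  79 204] [ 15  78 102]
side strip ((644.7251586914062, -56.08589172363281), (185.18023681640625, 124.66731262207031), 53.68259048461914)
capsule [[0.721 0.049 0.127]]
mill [[ 0.541 -0.336  0.15 ]]
jar [[ 0.644 -0.31   0.098]]
mug1 [[0.448 0.335 0.09 ]]
mug3 [[ 0.409 -0.33   0.05 ]]
jar_a [[0.878 0.048 0.1  ]]
jar_b [[ 0.861 -0.058  0.1  ]]
```

View pics/m.png

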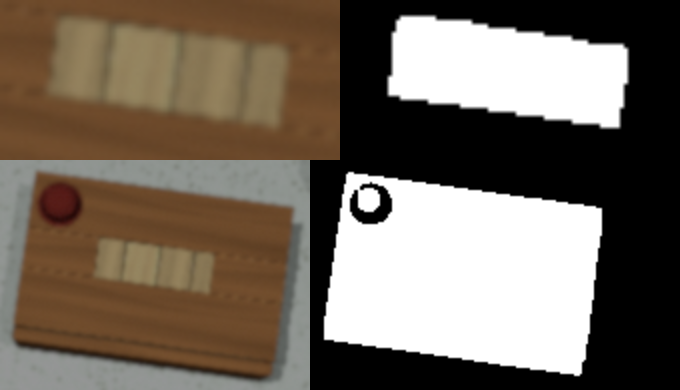

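The mask recovers the strip (135 x 49 mm, centre at 0.6575, -0.058, yaw -7°). The visible seams make tiles 2 and 3, centred at about +14 and -23 mm, the 38 mm candidates. I'll press those first, with the finger thickness along the box's x.

```bash
cat >> h.py <<'E'
mid=np.array([.6575,-.0578]); a=np.deg2rad(83.04)
by=np.array([np.cos(a),np.sin(a)]); bx=np.array([by[1],-by[0]])
def P(x,y,z): return np.r_[mid+x*bx+y*by,z]
def Q(s):
    y=s*np.r_[bx,0]; z=np.array([0,0,-1.]); 
    return np.roll(R.from_matrix(np.c_[np.cross(y,z),y,z]).as_quat(),1)
E
cat > press.py <<'E'
from h import *
import sys
for y in map(float,sys.argv[1:]):
    r.move_l(P(0,y,.106),vel=.08); r.hold(.2)
    hit=r.move_l(P(0,y,.088),vel=.02,guard=8)
    z=r.get_ee_pos()[2]; print(y,hit,z.round(4),r.get_wrist_force().round(1),r.get_t())
    if z<.0935:
        r.hold(1); print("held",r.get_ee_pos().round(4),r.get_wrist_force().round(1))
        r.move_l(P(0,y,.15),vel=.08); break
    r.move_l(P(0,y,.106),vel=.05)
cv2.imwrite("pics/top1.png",r.snapshot("top")[:,:,::-1]); print(r.get_t())
E
python3 - <<'E'
from h import *
r.gripper_to(0,20)
q=min((Q(s) for s in(1,-1) if r.inverse_kinematics(P(0,.0145,.24),Q(s)) is not None),key=lambda q:np.abs(r.inverse_kinematics(P(0,.0145,.24),q)-r.get_joints()).max())
print(r.inverse_kinematics(P(0,.0145,.24),q),r.get_opening())
r.move_to(P(0,.0145,.24),q); r.move_l(P(0,.0145,.125)); print(r.get_ee_pos(),P(0,.0145,.125),r.get_t(),r.get_wrist_force())
E
python3 press.py .0145 -.023
```

```text
[-1.70983882e-01  3.92532301e-01  1.24481956e+00 -4.44089210e-16
  1.50424079e+00 -4.95089664e-02] 0.0005840452737700811
[ 0.66001383 -0.04336773  0.1259682 ] [ 0.65925706 -0.04340685  0.125     ] 4.9417 [ 0.08286933  0.15365806 -0.32426939]
0.0145 True 0.0914 [-0.2  0.2  3.4] 6.2583
held [ 0.6594 -0.0434  0.0913] [-0.3 -0.2  6.7]
8.2
```

```bash
python3 - <<'E'
from h import *
cv2.imwrite("pics/side1.png",r.snapshot("side")[:,:,::-1][150:350,250:470].repeat(3,0).repeat(3,1))
E
```

```text
(no output)
```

View pics/side1.png

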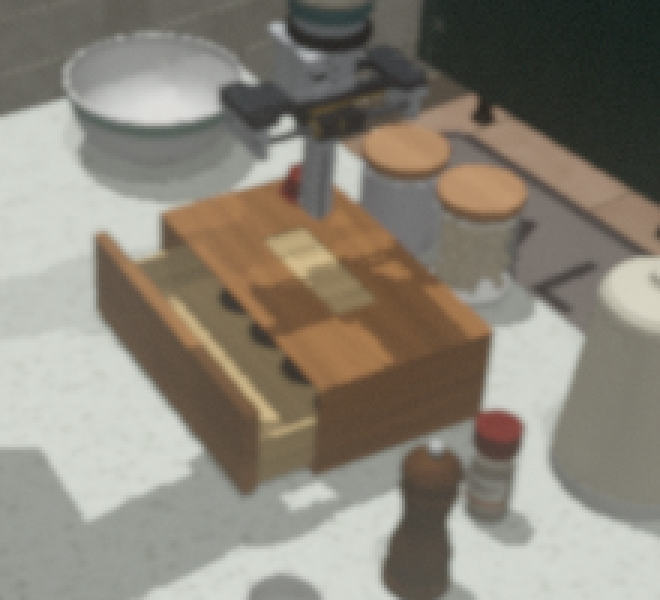

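View pics/top1.png

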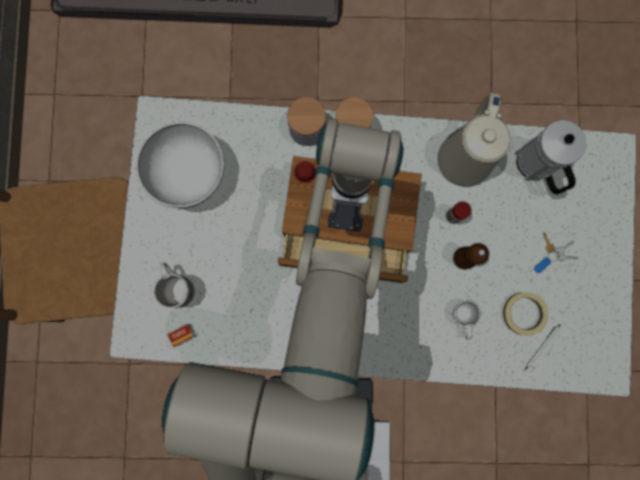

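The drawer has sprung out: in the top view its front edge runs from (279,265) to (407,280), and the gap behind it is clear. Next the closed fingers go down into the gap and draw it open.

```bash
python3 - <<'E'
from h import *
for px in((279,264),(406,279)):
    d=cast("top",px,.098)[0,:2]-mid; print("panel front box xy",(d@bx).round(4),(d@by).round(4))
r.move_l(P(0,0,.15)); r.move_l(P(-.118,0,.15)); r.hold(.2)
hit=r.move_l(P(-.118,0,.055),vel=.06,guard=6); print("down",hit,r.get_ee_pos().round(4),r.get_wrist_force().round(1))
if not hit:
    r.hold(.2); hit=r.move_l(P(-.195,0,.055),vel=.03,guard=9)
    p=r.get_ee_pos(); print("pull",hit,((p[:2]-mid)@bx).round(4),r.get_wrist_force().round(1),r.get_t())
E
```

```text
panel front box xy -0.1634 0.1433
panel front box xy -0.1572 -0.145
down False [ 0.5407 -0.0436  0.0554] [-1.2  0.5 -0.2]
pull True -0.189 [ 0.8 -0.2 -0.5] 13.7833
```

```bash
python3 - <<'E'
from h import *
r.hold(.3)
x=(r.get_ee_pos()[:2]-mid)@bx; print(x)
r.move_l(P(x+.02,0,.055),vel=.04); r.move_l(P(x+.02,0,.2),vel=.08)
r.move_l(P(.0,0,.26)); r.hold(.5)
print(r.get_t(),r.get_wrist_force().round(1))
cv2.imwrite("pics/top2.png",r.snapshot("top")[:,:,::-1])
cv2.imwrite("pics/side2.png",r.snapshot("side")[:,:,::-1])
E
```

```text
-0.1890558459152286
18.5333 [ 0.2 -0.  -0.4]
```

View pics/top2.png

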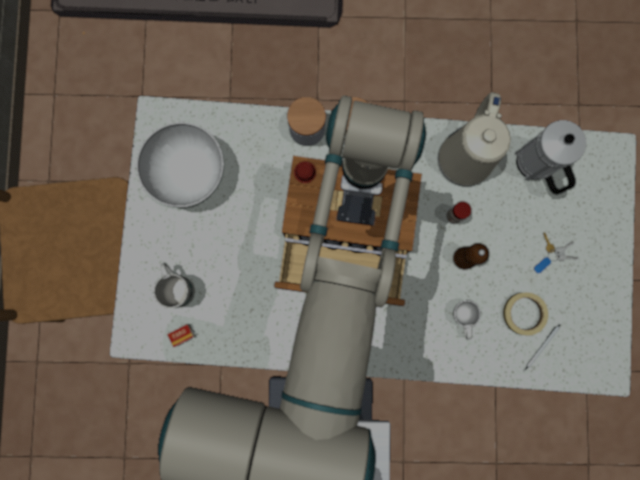

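View pics/side2.png

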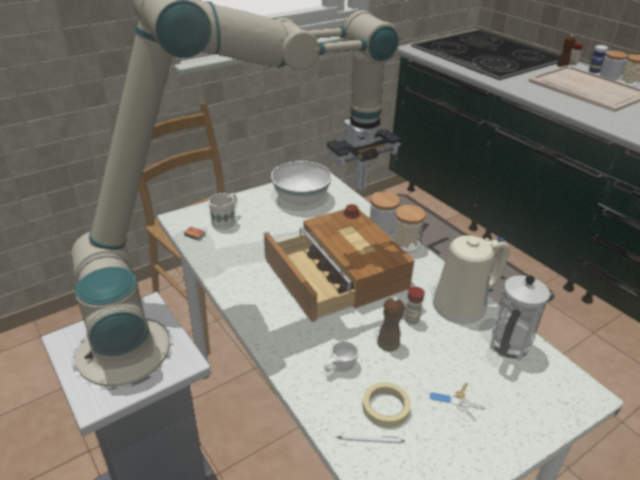

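The panel's front edge now runs from (276,289) to (404,303), about 55 mm further out than before, so the drawer is at its stop. The bystanders haven't moved, and the arm is clear.

```bash
python3 -c "
from plant import r
print(r.sign_off())"
```

```text
the job is handed in; nothing more can be done
None
```

The catch gave on the first press, on the tile about 14 mm left of the strip's middle; I drew the drawer out to its stop, let the catch go, saw no bystander moved in the last pictures, and handed the job in (no verdict was returned).

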